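Sweep the saw offcuts into the scrap bay

TASK

Clear up after sectioning: with the fingertips, sweep the three metal offcuts (brass hexagon, copper disc, steel bar piece) along the bench through the open mouth of the blue scrap bay, until all three lie completely inside it. Only push them, never pinch, lift or flick them, and do not disturb the two green resin mounts, the bottles, the jar or the beaker.

Things in the scene. Friction and masses are not known exactly. Their poses are not given: they have to be found in the camera images.
- bay: Blue sheet-metal scrap bay, blue floor, fixed. Three walls 4 mm thick, 30 mm tall; the fourth side is the open mouth, without sill: floor flush with the bench. Inside 160 mm wide, 130 mm deep. Origin on the bench at the middle of the mouth; x runs along the mouth (inside -80 to +80 mm), y points out of the mouth towards the loose pieces (back wall at -130 mm).
- hex_offcut: Brass hexagonal bar offcut, 24 mm across the flats (28 mm across corners), 16 mm tall, 48 to 95 g. Loose on the bench in front of the bay's mouth; origin at the centre of its underside, z up when it lies as at the start.
- round_offcut: Copper round bar offcut, a disc 26 mm in diameter, 16 mm tall, 53 to 106 g. Loose on the bench in front of the bay's mouth; origin at the centre of its underside, z up when it lies as at the start.
- bar_offcut: Bare steel flat bar offcut, 28 mm (its x) by 22 mm (its y), 16 mm tall, 54 to 108 g. Loose on the bench in front of the bay's mouth; origin at the centre of its underside, z up when it lies as at the start.
- mount1: Finished specimen mount to be left alone: upright green resin cylinder, 30 mm diameter, 22 mm tall, with a small steel inlay on top, 40 g. Stands loose among the offcuts; origin at the centre of its underside, z up.
- mount2: Finished specimen mount to be left alone: upright green resin cylinder, 30 mm diameter, 22 mm tall, with a small steel inlay on top, 40 g. Stands loose among the offcuts; origin at the centre of its underside, z up.
- amber1: Bystander: upright amber glass reagent bottle with a blue cap, 60 mm diameter, 140 mm tall, towards the far left corner of the work area. Origin at the centre of its underside, z up.
- amber2: Bystander: upright amber glass reagent bottle with a blue cap, 60 mm diameter, 140 mm tall, towards the far right corner of the work area. Origin at the centre of its underside, z up.
- jar: Bystander: upright white plastic jar, 70 mm diameter, 85 mm tall, to the left of the work. Origin at the centre of its underside, z up.
- beaker: Bystander: clear glass beaker, 68 mm across the rim, 80 mm tall, to the right of the work. Origin at the centre of its underside, z up.

How it is judged:
By the outcome, as a careful person would: the job done as asked, in the order asked, and still so for the second after the job is handed in, with the robot touching nothing.
It also fails if it takes over 64 s, if anything falls off the work surface, if the arm or the gripper's body presses on something with over 40 N, if the wrist force passes 120 N, or if a joint passes its speed limit or range.

ROBOT

A 6-joint arm with a two-finger parallel gripper is mounted at the origin on the work surface. World frame = base frame: x ahead of the robot, y to its left, z up, the work surface at z = 0. Lengths are in m, angles in degrees, forces in N, time in s.
With the tool pointing down it reaches from about 0.4 to 0.925 m from the base axis. Payload 12.5 kg.
Tool frame: the origin (TCP) lies between the finger pads, 19 mm behind the fingertips; this is the grasp point; z points along the fingers, y is the line along which they close (so a half turn about z gives the same grasp; the last joint's range is limited). The gripper opens to 95 mm and grips with 3 to 60 N. Pads are 20 mm wide; open, the fingers measure 119 mm over their backs; the gripper's body (75 mm by 180 mm) begins 59 mm behind the grasp point.
Start: joints at [68.033, 28.126, 89.318, -0, 62.55, -6.05], TCP at [0.171, 0.601, 0.233] pointing down, gripper open.
Joint ranges: [-177.58, 177.58], [-47.91, 125.51], [2.72, 160], [-65.01, 245.01], [3.68, 167.84], [-153.87, 153.87]. Speed limits (degrees/s): [127.2, 127.2, 159.86, 180, 180, 180].

INTERFACE

Orientations are given as a 3x3 rotation matrix whose columns are the frame's x, y, z axes.
In Python, from bench import observe, eyes, workorder gives the robot as it stands.
- The arm moves only by the shell command python3 -m handwheel 'ROWS' [FORCE]. ROWS is JSON, a list of rows, each a list of 5 numbers: the closure in counts, from 0 (fully open) to 255 (shut), then the shift along the tool's x, y, z in mm, then the turn about the tool's z in degrees. In form: [[hand, dx, dy, dz, turn], ...]. A call has 1 to 10 rows; each row shifts and turns the commanded pose from where the row before left it, along the tool's axes as they then stand; what a row does not reach is not made up. A row lasts 1/10 s, in which the tool goes at most 50 mm and 8.59 degrees, less where a joint would pass 70% of its speed; a pose out of reach is approached as far as the arm can. A call is refused whole if a number of a shift passes 50 or a number of a turn 8.59, either way. A call with a gripper value outside its range is refused whole. The fingers move at their own pace and stop on an object; FORCE is the grip in N (left out, the last holds). Time passes only in rows, so rows that do not move let the fingers close. It gives the time, the measured TCP pose, the force, the opening and the grip force at its end, in the units of the state.
- observe(): the state, without advancing time (a new reading comes with each control period).
- eyes.snapshot(name): name is "side" or "top" or "wrist"; returns a dict with "image" (400x640x3 uint8, blue, green, red), "vertical_fov" (degrees; the focal length in pixels is half the picture's height over the tangent of half this angle, whatever the lens; pixels are square), "cx", "cy" (the principal point, pixels), "R" (3x3) and "t" (3): a world point X has camera coordinates R X + t. Camera axes: x right, y down, z forward; pixel columns grow to the right and rows downward; lengths in m; the calibration is good to about 2 mm. A picture is of the moment at which its call begins. There is no depth.
- workorder.sign_off(): hands the job in; it is judged then, once.
The state is a dict: "time_s": time; "joint_pos": joint angles; "dq": joint speeds; "effort": joint torques, N m; "tool_pos": TCP position; "orientation": TCP orientation; "contact_force": force on the tool from outside, world axes, zero at the start; "wrist_torque": the same for the moment, N m; "finger_gap": opening from 0.0 (shut) to 1.0 (fully open); "gripper_force": force on a finger pad.
Only numpy, scipy, OpenCV 4.12 (cv2) and the standard library are available. Lean on these libraries where they do the work, as an engineer would, in place of code of your own. Each camera call takes 0.05 s, during which the arm holds its last target. There are 200 camera calls.

## Working session

There is one attempt and no reset: what is moved stays moved. The work goes in short steps, Python scripts to look and compute and a shell command to move; the robot and the scene stay as the last step left them, time stands still between calls to the robot, and variables do not carry over. Pictures are saved under pics/ and viewed, at most 10 in all, crops included, and the job is handed in when it is done.

```bash
mkdir -p pics; ls; python3 - <<'E'
from bench import observe, eyes
import cv2,json,numpy as np
s=observe(); print({k:np.round(v,3).tolist() for k,v in s.items()})
for n in("top","side"):
    d=eyes.snapshot(n); cv2.imwrite(f"pics/{n}0.png",d["image"])
    json.dump({k:(v.tolist() if hasattr(v,"tolist") else v) for k,v in d.items() if k!="image"},open(f"{n}.json","w"))
    print(n,d["vertical_fov"],d["cx"],d["cy"],np.round(d["R"],3).tolist(),np.round(d["t"],3).tolist())
E
```

```text
pics
{'time_s': 0.0, 'joint_pos': [68.032, 28.163, 89.352, -0.001, 62.551, -6.053], 'dq': [-0.021, 0.002, -0.014, -0.04, 0.053, 0.067], 'effort': [-0.001, -61.264, -25.819, 0.069, 0.048, -0.0], 'tool_pos': [0.171, 0.601, 0.233], 'orientation': [[-0.962, 0.274, -0.0], [0.274, 0.962, -0.001], [0.0, -0.001, -1.0]], 'contact_force': [0.256, 0.061, -0.152], 'wrist_torque': [0.02, -0.034, -0.016], 'gripper_force': 0.0, 'finger_gap': 0.999}
top 52.31629997162942 315.73394082444884 199.00335684999595 [[0.025, -0.999, 0.038], [-0.992, -0.029, -0.123], [0.124, -0.035, -0.992]] [-0.03, 0.59, 1.018]
side 53.79597140643001 317.1218088213282 193.42793004957593 [[-0.995, -0.099, -0.019], [-0.043, 0.591, -0.806], [0.091, -0.801, -0.592]] [0.578, 0.049, 1.021]
```

View pics/top0.png

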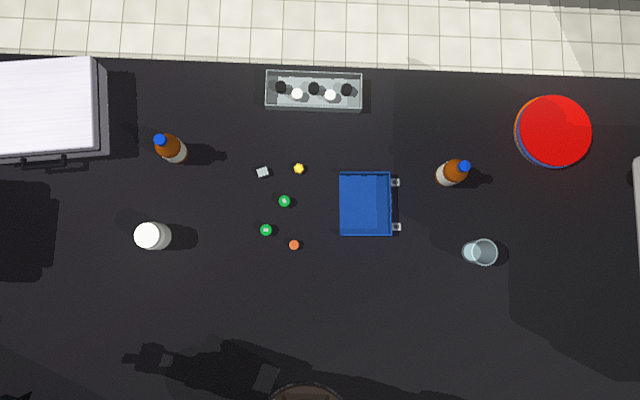

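The top view shows the bay at (365,204) with its mouth facing left at u≈340. The steel bar is at (262,172), brass hex (299,168), copper disc (294,245), and the mounts are at (284,201) and (265,230). Next I'll measure all of them.

```bash
cat > h.py <<'E'
import cv2,json,numpy as np
from bench import eyes,observe
def ray(d,u,v,z):
    f=200/np.tan(np.radians(d["vertical_fov"]/2)); R=np.array(d["R"]); t=np.array(d["t"])
    c=-R.T@t; r=R.T@np.array([(u-d["cx"])/f,(v-d["cy"])/f,1]); return c+r*(z-c[2])/r[2]
def ground(d,z,x=(.3,.9),y=(-.25,.35),res=1000):
    # rectified picture of plane z: 1 px = 1 mm; col = (ymax - Y), row = (xmax - X)
    f=200/np.tan(np.radians(d["vertical_fov"]/2)); R=np.array(d["R"]); t=np.array(d["t"])
    K=np.array([[f,0,d["cx"]],[0,f,d["cy"]],[0,0,1]])
    H=K@np.c_[R[:,0],R[:,1],R[:,2]*z+t]
    A=np.array([[0,-1/res,x[1]],[-1/res,0,y[1]],[0,0,1]])
    return cv2.warpPerspective(d["image"],H@A,(int((y[1]-y[0])*res),int((x[1]-x[0])*res)),flags=cv2.WARP_INVERSE_MAP|cv2.INTER_LINEAR)
def blobs(img,d,z,roi=None):
    hsv=cv2.cvtColor(img,cv2.COLOR_BGR2HSV)
    rng=dict(brass=((20,110,110),(35,255,255)),copper=((3,120,110),(15,255,255)),steel=((0,0,100),(179,60,255)),green=((50,110,70),(85,255,255)),blue=((100,120,60),(125,255,255)))
    for n,(a,b) in rng.items():
        m=cv2.inRange(hsv,a,b)
        if roi: k=np.zeros_like(m);k[roi[2]:roi[3],roi[0]:roi[1]]=1;m=m*k
        for c in cv2.findContours(m,cv2.RETR_EXTERNAL,cv2.CHAIN_APPROX_NONE)[0]:
            if cv2.contourArea(c)<25: continue
            r=cv2.minAreaRect(c); zz={'green':.022,'blue':0}.get(n,z)
            M=cv2.moments(c)
            p=ray(d,M['m10']/M['m00'],M['m01']/M['m00'],zz)
            q=[ray(d,*k,zz) for k in cv2.boxPoints(r)]
            print(n,np.round(r[0]),np.round(p*1000)[:2],"size",np.round([np.linalg.norm(q[1]-q[0])*1e3,np.linalg.norm(q[2]-q[1])*1e3]),"box",np.round(np.array(q)[:,:2]*1e3).tolist() if n in('blue','steel') else '')
E
python3 - <<'E'
from h import *
for n,roi in(("top",(220,400,140,270)),("side",None)):
    d=json.load(open(n+".json")); im=cv2.imread(f"pics/{n}0.png"); print(n); blobs(im,d,.016,roi)
    d["image"]=im
    g=ground(d,0); cv2.imwrite(f"pics/{n}0g.png",g)
E
```

```text
top
brass [298. 168.] [676.  34.] size [26. 25.] box 
copper [294. 244.] [473.  40.] size [23. 23.] box 
steel [262. 172.] [663. 129.] size [29. 23.] box [[668.0, 147.0], [679.0, 120.0], [657.0, 112.0], [647.0, 139.0]]
green [266. 230.] [509. 113.] size [28. 28.] box 
green [284. 200.] [586.  68.] size [29. 29.] box 
blue [366. 203.] [ 588. -148.] size [145. 174.] box [[674.0, -77.0], [679.0, -222.0], [505.0, -222.0], [501.0, -80.0]]
side
brass [280. 204.] [677.  33.] size [22. 22.] box 
brass [346.  56.] [  552. -1248.] size [ 65. 215.] box 
copper [234. 316.] [703. 391.] size [45. 16.] box 
copper [230. 284.] [736. 312.] size [65. 81.] box 
copper [356. 211.] [474.  50.] size [24. 41.] box 
copper [302. 138.] [ 667. -330.] size [45. 28.] box 
copper [301. 114.] [ 692. -511.] size [ 63. 149.] box 
copper [227. 105.] [1005. -591.] size [99. 99.] box 
copper [271. 107.] [ 857. -589.] size [ 74. 188.] box 
steel [210. 392.] [703. 542.] size [25. 12.] box [[706.0, 550.0], [714.0, 526.0], [703.0, 525.0], [695.0, 549.0]]
steel [347. 318.] [487. 376.] size [ 78. 130.] box [[528.0, 310.0], 
[... 2057 characters left out ...]
, [741.0, -724.0], [702.0, -708.0], [699.0, -632.0]]
blue [624. 114.] [-518. -638.] size [184. 223.] box [[-453.0, -660.0], [-564.0, -806.0], [-561.0, -583.0], [-462.0, -465.0]]
blue [590.  91.] [-487. -850.] size [310.  38.] box [[-408.0, -737.0], [-560.0, -1008.0], [-575.0, -972.0], [-424.0, -710.0]]
blue [605.  84.] [-587. -911.] size [ 47. 639.] box [[-573.0, -1276.0], [-597.0, -1315.0], [-597.0, -676.0], [-578.0, -654.0]]
blue [615.  31.] [-1062. -1850.] size [1324.  111.] box [[-773.0, -1383.0], [-1424.0, -2537.0], [-1425.0, -2426.0], [-788.0, -1329.0]]
blue [626.   4.] [-1506. -2597.] size [143. 390.] box [[-1473.0, -2747.0], [-1542.0, -2872.0], [-1533.0, -2482.0], [-1472.0, -2379.0]]
```

View pics/side0.png

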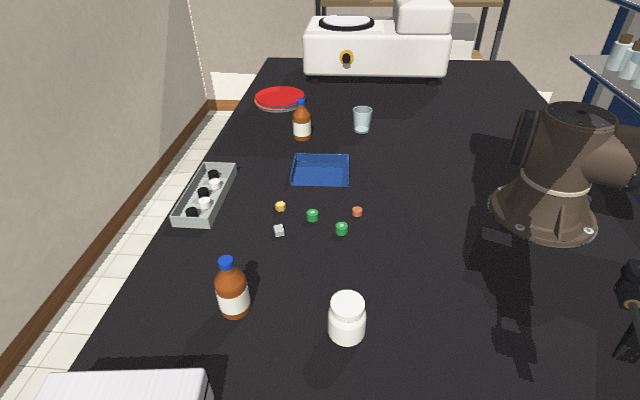

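The side view confirms the layout: brass is at (280,204), steel (278,230), copper (356,211) and the bay at (319,169). Both views agree to within about a centimetre.

Plan: hold the fingers as a fork with a gap of about 16 mm, and push each piece in a straight line:
- **Brass:** (676,34) to (612,-175)
- **Copper:** (473,40) to (570,-130)
- **Steel:** (663,129) to (618,-115)

First I turn the tool and move it over.

```bash
python3 -m handwheel '[[212,0,0,0,8.5],[212,0,0,0,8.5],[212,0,0,0,8.5],[212,0,0,0,8.5],[212,0,0,0,8.5],[212,0,0,0,8.5],[212,0,0,0,8.5],[212,0,0,0,8.5],[212,0,0,0,8.5],[212,0,0,0,8.5]]'; python3 -m handwheel '[[212,0,0,0,6],[212,-10,18,0,0],[212,-20,36,0,0],[212,-20,36,0,0],[212,-20,36,0,0],[212,-20,36,0,0],[212,-20,36,0,0],[212,-20,36,0,0],[212,-20,36,0,0],[212,-20,36,0,0]]'; python3 -m handwheel '[[212,-20,36,0,0],[212,-20,36,0,0],[212,-20,36,0,0],[212,-20,36,0,0],[212,-20,36,0,0],[212,-20,36,0,0],[212,-20,36,0,0],[212,-20,36,0,0],[212,0,0,0,0],[212,0,0,0,0]]'
cat >> h.py <<'E'
def go(x,y,z,a):
    "what shift (tool axes, mm) and turn takes TCP to x,y,z (mm) with tool x axis at a deg; shift applies AFTER the turn"
    s=observe(); p=np.array(s["tool_pos"])*1e3; R=np.array(s["orientation"]); a0=np.degrees(np.arctan2(R[1,0],R[0,0]))
    A=np.radians(a); e=np.array([x,y,z])-p; 
    print("t",s["time_s"],"p",p.round(1),"a0",a0.round(1),"gap",s["finger_gap"],"F",np.round(s["contact_force"],1),"turn",round(a0-a,1),"shift",np.round([e[0]*np.cos(A)+e[1]*np.sin(A),e[0]*np.sin(A)-e[1]*np.cos(A),-e[2]],1))
E
python3 -c "
from h import *
go(688,72,23,73)
d=eyes.snapshot('wrist');cv2.imwrite('pics/w1.png',d['image']);blobs(d['image'],d,.016)"
```

```text
time_s: 1.1
tool_pos: [0.1713, 0.6009, 0.2331]
orientation: [[0.195, 0.981, -0.0], [0.981, -0.195, -0.001], [-0.001, -0.0, -1.0]]
contact_force: [-0.6, -0.3, 0.1]
finger_gap: 0.215
gripper_force: 0.0
time_s: 2.1
tool_pos: [0.4155, 0.348, 0.2333]
orientation: [[0.291, 0.957, -0.0], [0.957, -0.291, -0.0], [-0.0, -0.0, -1.0]]
contact_force: [-0.5, 0.0, -0.1]
finger_gap: 0.169
gripper_force: 0.0
time_s: 3.1
tool_pos: [0.6436, 0.1118, 0.2326]
orientation: [[0.292, 0.956, -0.001], [0.956, -0.292, 0.0], [-0.0, -0.001, -1.0]]
contact_force: [-0.2, 0.5, 0.4]
finger_gap: 0.167
gripper_force: 0.0
t 3.1 p [643.6 111.8 232.6] a0 73.0 gap 0.16698760696975123 F [-0.2  0.5  0.4] turn -0.0 shift [-25.1  54.1 209.6]
brass [358. 320.] [633. -77.] size [ 8. 31.] box 
brass [357. 288.] [645. -28.] size [ 8. 30.] box 
brass [289. 294.] [560.  -8.] size [56.  6.] box 
copper [205. 267.] [471.  52.] size [26.  6.] box 
steel [531. 304.] [ 849. -114.] size [191.  52.] box [[762.0, -65.0], [945.0, -121.0], [942.0, -173.0], [753.0, -115.0]]
steel [323. 300.] [599. -35.] size [83. 39.] box [[564.0, -4.0], [643.
[... 352 characters left out ...]
 67.0], [582.0, 62.0]]
steel [213. 214.] [507. 114.] size [ 9. 13.] box [[502.0, 120.0], [511.0, 121.0], [512.0, 108.0], [503.0, 107.0]]
steel [335. 160.] [663. 132.] size [22. 30.] box [[648.0, 142.0], [669.0, 149.0], [679.0, 122.0], [658.0, 114.0]]
steel [557. 188.] [894.  37.] size [123. 241.] box [[832.0, 146.0], [954.0, 129.0], [976.0, -110.0], [833.0, -96.0]]
steel [618. 140.] [975.  79.] size [ 41. 318.] box [[958.0, 209.0], [997.0, 197.0], [984.0, -121.0], [935.0, -106.0]]
green [288. 227.] [588.  73.] size [29. 35.] box 
green [215. 211.] [514. 117.] size [37. 29.] box 
blue [322. 334.] [581. -97.] size [67. 47.] box [[551.0, -63.0], [617.0, -78.0], [606.0, -124.0], [539.0, -109.0]]
```

View pics/w1.png

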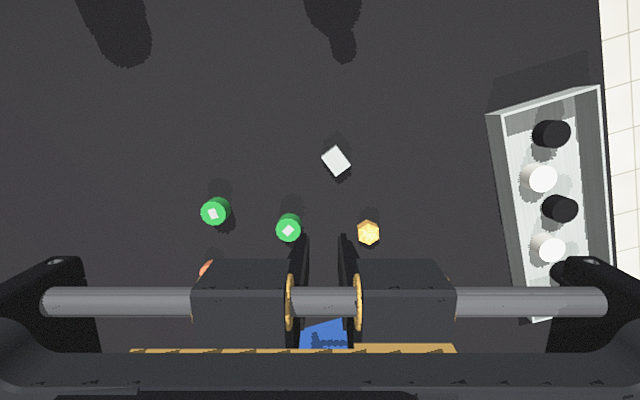

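The wrist view shows brass at (368,232), the mounts at (288,228) and (215,211), and steel at (335,160). These match the earlier positions. Now I descend behind the brass and push.

```bash
python3 -m handwheel '[[212,-9,18,30,0],[212,-8,18,40,0],[212,-8,18,40,0],[212,0,0,40,0],[212,0,0,35,0],[212,0,0,20,0],[212,0,0,5,0],[212,0,0,0,0]]'; python3 -c "
from h import *
go(618,-156,23,73)"
```

```text
time_s: 3.95
tool_pos: [0.6876, 0.0738, 0.0235]
orientation: [[0.29, 0.957, -0.001], [0.957, -0.29, 0.0], [-0.0, -0.001, -1.0]]
contact_force: [0.2, 0.9, 0.1]
finger_gap: 0.17
gripper_force: 0.0
t 3.95 p [687.6  73.8  23.5] a0 73.1 gap 0.17044557975672564 F [0.2 0.9 0.1] turn 0.1 shift [-240.2    0.6    0.5]
```

```bash
python3 -m handwheel '[[212,-8,0,0,0],[212,-5,0,0,0],[212,-4,0,0,0],[212,-4,0,0,0],[212,-4,0,0,0],[212,-5,0,0,0],[212,-6,0,0,0],[212,-7,0,0,0],[212,-8,0,0,0],[212,-9,0,0,0]]';python3 -m handwheel '[[212,-10,0,0,0],[212,-10,0,0,0],[212,-10,0,0,0],[212,-10,0,0,0],[212,-8,0,0,0],[212,-6,0,0,0],[212,-4,0,0,0],[212,-2,0,0,0]]'; python3 -c "
from h import *
go(618,-156,23,73)
d=eyes.snapshot('top');blobs(d['image'],d,.016,(220,400,140,270));cv2.imwrite('pics/t2.png',cv2.resize(d['image'][130:280,220:420],None,fx=4,fy=4)[:600,:800])"
```

```text
time_s: 4.95
tool_pos: [0.6704, 0.0148, 0.0234]
orientation: [[0.291, 0.957, 0.0], [0.957, -0.291, 0.0], [0.0, -0.0, -1.0]]
contact_force: [-0.2, 0.5, 1.0]
finger_gap: 0.167
gripper_force: 0.5
time_s: 5.75
tool_pos: [0.6531, -0.0422, 0.0234]
orientation: [[0.291, 0.957, 0.0], [0.957, -0.291, 0.0], [0.0, -0.0, -1.0]]
contact_force: [0.7, 1.4, 0.4]
finger_gap: 0.169
gripper_force: 0.4
t 5.75 p [653.1 -42.2  23.4] a0 73.1 gap 0.16888168349368873 F [0.7 1.4 0.4] turn 0.1 shift [-119.1   -0.3    0.4]
steel [262. 172.] [663. 129.] size [29. 23.] box [[668.0, 147.0], [679.0, 120.0], [657.0, 112.0], [647.0, 139.0]]
green [283. 200.] [587.  70.] size [32. 26.] box 
blue [379. 203.] [ 594. -191.] size [ 65. 175.] box [[676.0, -151.0], [680.0, -216.0], [505.0, -222.0], [501.0, -159.0]]
```

View pics/t2.png

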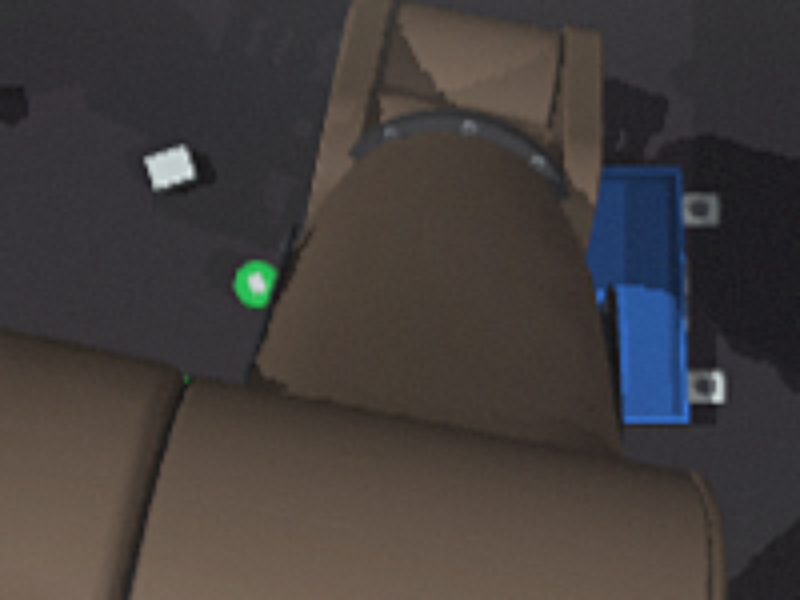

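In the top view the arm hides the brass; steel at (170,167) in the crop and the mount at (255,283) are unmoved. I'll check the side camera.

```bash
python3 -c "
from h import *
d=eyes.snapshot('side');cv2.imwrite('pics/s2.png',cv2.resize(d['image'][130:260,210:410],None,fx=4,fy=4))"
```

```text
(no output)
```

View pics/s2.png

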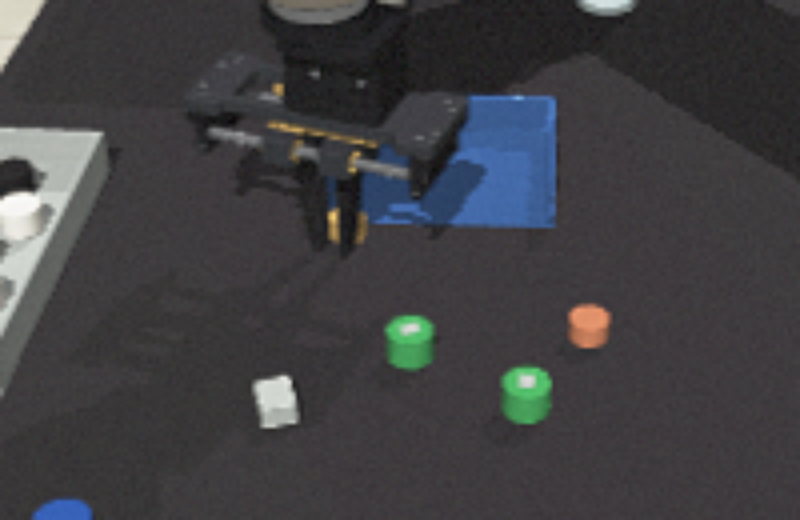

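The side crop shows the brass at (348,225), held ahead of the fork at the bay mouth, and everything else is undisturbed. I'll push on, then back out and up.

```bash
python3 -m handwheel '[[212,-3,0,0,0],[212,-6,0,0,0],[212,-8,0,0,0],[212,-9,0,0,0],[212,-9,0,0,0],[212,-9,0,0,0],[212,-9,0,0,0],[212,-9,0,0,0],[212,-9,0,0,0],[212,-9,0,0,0]]';python3 -m handwheel '[[212,-9,0,0,0],[212,-8,0,0,0],[212,-7,0,0,0],[212,-6,0,0,0],[212,-4,0,0,0],[212,-3,0,0,0],[212,-2,0,0,0],[212,0,0,0,0],[212,5,0,0,0],[212,10,0,0,0]]'; python3 -m handwheel '[[212,15,0,-20,0],[212,5,0,-45,0],[212,0,0,-45,0],[212,0,0,0,0]]'; python3 -c "
from h import *
go(453,75,130,119.7)
d=eyes.snapshot('side');blobs(d['image'],d,.016,(250,400,140,240))"
```

```text
time_s: 6.85
tool_pos: [0.6296, -0.1192, 0.0234]
orientation: [[0.291, 0.957, 0.0], [0.957, -0.291, 0.0], [0.0, 0.0, -1.0]]
contact_force: [-0.1, 1.1, 0.2]
finger_gap: 0.168
gripper_force: 0.1
time_s: 7.85
tool_pos: [0.623, -0.1412, 0.0234]
orientation: [[0.292, 0.957, 0.0], [0.957, -0.292, 0.0], [0.0, 0.0, -1.0]]
contact_force: [-0.7, 0.0, -1.0]
finger_gap: 0.171
gripper_force: 0.0
time_s: 8.25
tool_pos: [0.6312, -0.1216, 0.1393]
orientation: [[0.29, 0.957, 0.009], [0.957, -0.29, -0.002], [0.0, 0.009, -1.0]]
contact_force: [0.3, 0.7, -0.5]
finger_gap: 0.169
gripper_force: 0.0
t 8.25 p [ 631.2 -121.6  139.3] a0 73.2 gap 0.16900060974969558 F [ 0.3  0.7 -0.5] turn -46.5 shift [259.1 -57.4   9.3]
copper [356. 211.] [474.  50.] size [24. 41.] box 
steel [279. 230.] [662. 137.] size [24. 44.] box [[680.0, 122.0], [659.0, 111.0], [644.0, 153.0], [665.0, 163.0]]
green [342. 228.] [510. 126.] size [27. 47.] box 
green [312. 215.] [586.  81.] size [28. 48.] box 
blue [319. 169.] [ 589. -164.] size [187. 191.] box [[669.0, -77.0], [695.0, -263.0], [504.0, -265.0], [500.0, -81.0]]
```

```bash
python3 -m handwheel '[[212,0,0,0,-7.75],[212,0,0,0,-7.75],[212,0,0,0,-7.75],[212,0,0,0,-7.75],[212,0,0,0,-7.75],[212,0,0,0,-7.75],[212,25,-6,0,0],[212,35,-8,0,0],[212,40,-9,0,0],[212,40,-9,0,0]]';python3 -m handwheel '[[212,40,-9,0,0],[212,40,-9,0,0],[212,30,-6,0,0],[212,9,-1,0,0],[212,0,0,0,0],[212,0,0,0,0]]'; python3 -c "
from h import *
go(453,75,23,119.7)
d=eyes.snapshot('top');cv2.imwrite('pics/t3.png',cv2.resize(d['image'][130:280,220:420],None,fx=4,fy=4))
d=eyes.snapshot('wrist');blobs(d['image'],d,.016)"
```

```text
time_s: 9.3
tool_pos: [0.53, -0.015, 0.1321]
orientation: [[-0.493, 0.87, -0.002], [0.87, 0.493, 0.0], [0.001, -0.002, -1.0]]
contact_force: [1.3, 1.2, -0.1]
finger_gap: 0.17
gripper_force: 0.0
time_s: 9.9
tool_pos: [0.4521, 0.0745, 0.1332]
orientation: [[-0.494, 0.87, 0.0], [0.87, 0.494, 0.0], [-0.0, 0.0, -1.0]]
contact_force: [0.1, 0.8, -0.1]
finger_gap: 0.17
gripper_force: 0.0
t 9.9 p [452.1  74.5 133.2] a0 119.6 gap 0.17025937001045252 F [ 0.1  0.8 -0.1] turn -0.1 shift [  0.    1.  110.2]
brass [359. 309.] [531.   1.] size [42.  5.] box 
steel [ 83. 358.] [ 322. -174.] size [33. 10.] box [[308.0, -180.0], [337.0, -164.0], [340.0, -173.0], [311.0, -189.0]]
steel [ 34. 362.] [ 285. -204.] size [60. 24.] box [[262.0, -225.0], [284.0, -169.0], [305.0, -183.0], [283.0, -240.0]]
steel [ 12. 330.] [ 251. -176.] size [22. 26.] box [[241.0, -171.0], [260.0, -161.0], [267.0, -186.0], [248.0, -197.0]]
steel [592. 261.] [687. 148.] size [ 4. 15.] box [[681.0, 144.0], [679.0, 148.0], [692.0, 153.0], [695.0, 149.0]]
steel [ 55. 261.] [269. -89.] size [14.  4.] box [[262.0, -91.0], [273.0, -82.0], [275.0, -85.0], [264.0, -95.0]]
steel [320. 200.] [439.  89.] size [463. 373.] box [[172.0, 94.0], [575.0, 323.0], [835.0, 55.0], [266.0, -266.0]]
green [450. 264.] [571.  84.] size [12. 26.] box 
green [397. 192.] [494. 119.] size [30. 19.] box
```

View pics/t3.png

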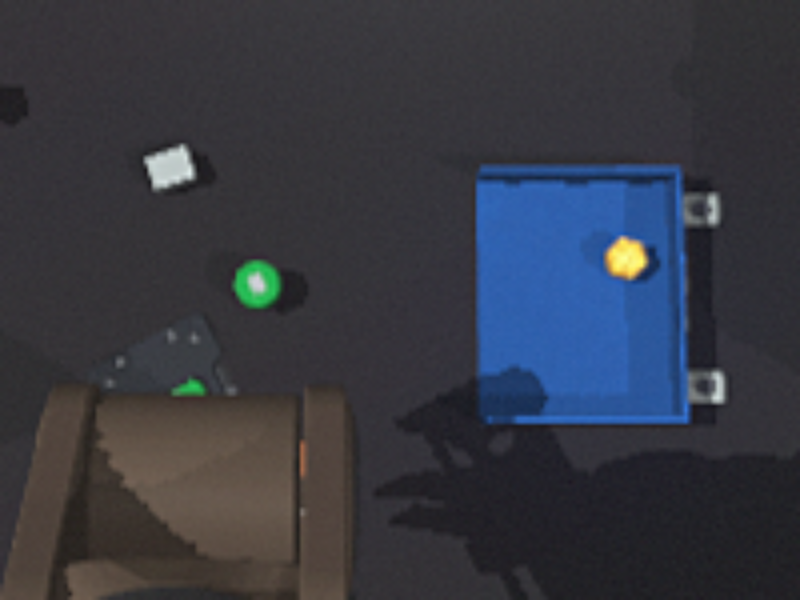

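Brass lies deep in the bay at crop (627,257), with the mounts and steel undisturbed. Next I descend behind the copper and push.

```bash
python3 -m handwheel '[[212,0,0,30,0],[212,0,0,40,0],[212,0,0,25,0],[212,0,0,12,0],[212,0,0,3,0],[212,0,0,0,0],[212,-8,0,0,0],[212,-5,0,0,0],[212,-4,0,0,0],[212,-4,0,0,0]]';python3 -m handwheel '[[212,-4,0,0,0],[212,-5,0,0,0],[212,-6,0,0,0],[212,-7,0,0,0],[212,-8,0,0,0],[212,-9,0,0,0],[212,-10,0,0,0],[212,-10,0,0,0],[212,-9,0,0,0],[212,-6,0,0,0]]'; python3 -m handwheel '[[212,-4,0,0,0],[212,-2,0,0,0]]'; python3 -c "
from h import *
go(560,-113,23,119.7)
d=eyes.snapshot('side');cv2.imwrite('pics/s4.png',cv2.resize(d['image'][130:260,210:410],None,fx=4,fy=4))"
```

```text
time_s: 11.0
tool_pos: [0.462, 0.0561, 0.0239]
orientation: [[-0.493, 0.87, 0.001], [0.87, 0.493, 0.0], [-0.0, 0.001, -1.0]]
contact_force: [0.4, 1.3, 1.3]
finger_gap: 0.169
gripper_force: 0.4
time_s: 12.0
tool_pos: [0.4986, -0.0087, 0.0234]
orientation: [[-0.493, 0.87, 0.0], [0.87, 0.493, 0.0], [-0.0, 0.0, -1.0]]
contact_force: [-0.3, 0.5, 0.9]
finger_gap: 0.167
gripper_force: 0.7
time_s: 12.2
tool_pos: [0.5012, -0.0133, 0.0234]
orientation: [[-0.494, 0.87, -0.0], [0.87, 0.494, 0.0], [0.0, 0.0, -1.0]]
contact_force: [-0.7, 1.1, 1.0]
finger_gap: 0.17
gripper_force: 0.7
t 12.2 p [501.2 -13.3  23.4] a0 119.6 gap 0.17007316663984384 F [-0.7  1.1  1. ] turn -0.1 shift [-115.7    1.7    0.4]
```

View pics/s4.png

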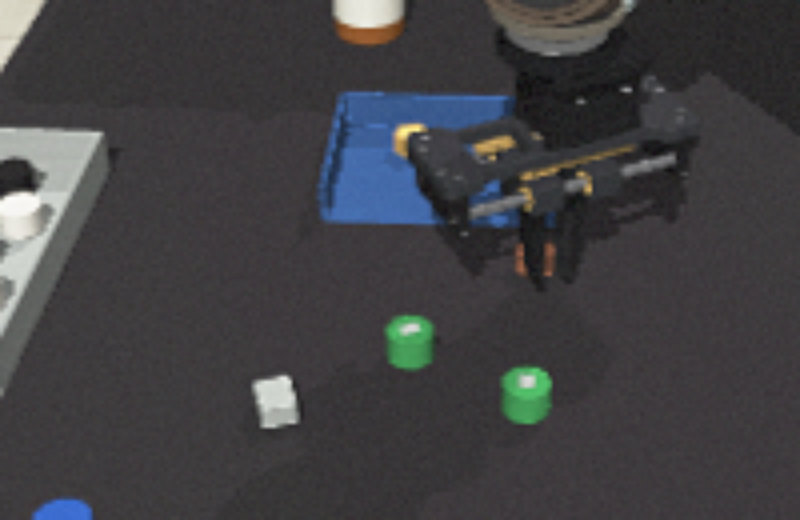

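The copper is held by the fork at (535,260), heading in. I'll finish this push and retreat.

```bash
python3 -m handwheel '[[212,-3,0,0,0],[212,-6,0,0,0],[212,-8,0,0,0],[212,-9,0,0,0],[212,-9,0,0,0],[212,-9,0,0,0],[212,-9,0,0,0],[212,-9,0,0,0],[212,-9,0,0,0],[212,-9,0,0,0]]';python3 -m handwheel '[[212,-9,0,0,0],[212,-8,0,0,0],[212,-7,0,0,0],[212,-5,0,0,0],[212,-4,0,0,0],[212,-2,0,0,0],[212,0,0,0,0],[212,5,0,0,0],[212,10,0,0,0],[212,15,0,-20,0]]'; python3 -m handwheel '[[212,0,0,-45,0],[212,0,0,-45,0],[212,0,0,0,0],[212,0,0,0,8],[212,0,0,0,8],[212,0,0,0,8],[212,0,0,0,8],[212,0,0,0,8],[212,0,0,0,0]]'; python3 -c "
from h import *
go(670,168,130,79.6)"
```

```text
time_s: 13.25
tool_pos: [0.541, -0.0833, 0.0234]
orientation: [[-0.494, 0.87, 0.0], [0.87, 0.494, 0.0], [0.0, 0.0, -1.0]]
contact_force: [-0.4, -0.1, -0.2]
finger_gap: 0.17
gripper_force: 0.3
time_s: 14.25
tool_pos: [0.5417, -0.0861, 0.0419]
orientation: [[-0.493, 0.87, -0.003], [0.87, 0.493, 0.001], [0.002, -0.002, -1.0]]
contact_force: [-0.1, -0.3, 1.0]
finger_gap: 0.166
gripper_force: 0.0
time_s: 15.15
tool_pos: [0.5425, -0.0863, 0.1329]
orientation: [[0.182, 0.983, -0.001], [0.983, -0.182, 0.0], [0.0, -0.001, -1.0]]
contact_force: [-0.3, -0.2, -0.2]
finger_gap: 0.166
gripper_force: 0.0
t 15.15 p [542.5 -86.3 132.9] a0 79.5 gap 0.1658306727388275 F [-0.3 -0.2 -0.2] turn -0.1 shift [273.1  79.5   2.9]
```

```bash
python3 -m handwheel '[[212,20,6,0,0],[212,35,10,0,0],[212,40,12,0,0],[212,40,12,0,0],[212,40,12,0,0],[212,40,11,0,0],[212,35,10,0,0],[212,23,7,0,0],[212,0,0,0,0],[212,0,0,0,0]]'; python3 -c "
from h import *
go(670,168,23,79.6)
d=eyes.snapshot('wrist');blobs(d['image'],d,.016)
d=eyes.snapshot('side');cv2.imwrite('pics/s5.png',cv2.resize(d['image'][130:260,210:410],None,fx=4,fy=4))"
```

```text
time_s: 16.15
tool_pos: [0.6704, 0.1674, 0.1326]
orientation: [[0.177, 0.984, -0.001], [0.984, -0.177, -0.0], [-0.0, -0.001, -1.0]]
contact_force: [-0.3, -1.0, 0.3]
finger_gap: 0.168
gripper_force: 0.0
t 16.15 p [670.4 167.4 132.6] a0 79.8 gap 0.16766980351494074 F [-0.3 -1.   0.3] turn 0.2 shift [  0.5  -0.5 109.6]
steel [ 38. 376.] [359.  44.] size [18. 11.] box [[350.0, 45.0], [365.0, 54.0], [368.0, 43.0], [353.0, 34.0]]
steel [591. 261.] [896.  75.] size [ 4. 15.] box [[889.0, 76.0], [889.0, 80.0], [904.0, 74.0], [903.0, 70.0]]
steel [ 55. 261.] [425. 159.] size [14.  4.] box [[419.0, 162.0], [433.0, 162.0], [432.0, 158.0], [418.0, 158.0]]
steel [320. 200.] [675. 173.] size [462. 372.] box [[467.0, 361.0], [922.0, 280.0], [951.0, -91.0], [309.0, 24.0]]
green [168. 275.] [526. 130.] size [17. 30.] box
```

View pics/s5.png

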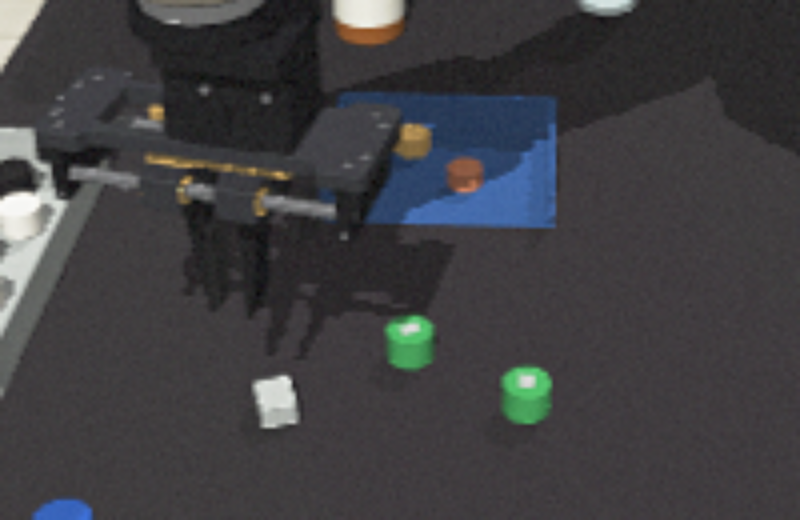

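Brass (413,140) and copper (465,175) are both well inside the bay, and the rest is undisturbed. Now the steel.

```bash
python3 -m handwheel '[[212,0,0,30,0],[212,0,0,40,0],[212,0,0,25,0],[212,0,0,12,0],[212,0,0,3,0],[212,0,0,0,0],[212,-8,0,0,0],[212,-5,0,0,0],[212,-4,0,0,0],[212,-4,0,0,0]]';python3 -m handwheel '[[212,-4,0,0,0],[212,-5,0,0,0],[212,-6,0,0,0],[212,-7,0,0,0],[212,-8,0,0,0],[212,-9,0,0,0],[212,-10,0,0,0],[212,-8,0,0,0],[212,-5,0,0,0],[212,-2,0,0,0]]';  python3 -c "
from h import *
go(622,-95,23,79.6)
d=eyes.snapshot('side');cv2.imwrite('pics/s6.png',cv2.resize(d['image'][130:260,210:410],None,fx=4,fy=4))"
```

```text
time_s: 17.25
tool_pos: [0.6674, 0.146, 0.0241]
orientation: [[0.181, 0.983, 0.001], [0.983, -0.181, 0.0], [0.0, 0.001, -1.0]]
contact_force: [-0.0, 0.5, -0.1]
finger_gap: 0.17
gripper_force: 0.3
time_s: 18.25
tool_pos: [0.6557, 0.0828, 0.0235]
orientation: [[0.181, 0.983, -0.0], [0.983, -0.181, 0.0], [0.0, -0.0, -1.0]]
contact_force: [0.2, 1.5, 0.9]
finger_gap: 0.173
gripper_force: 0.7
t 18.25 p [655.7  82.8  23.5] a0 79.5 gap 0.17302450961638424 F [0.2 1.5 0.9] turn -0.1 shift [-180.9   -1.1    0.5]
```

View pics/s6.png

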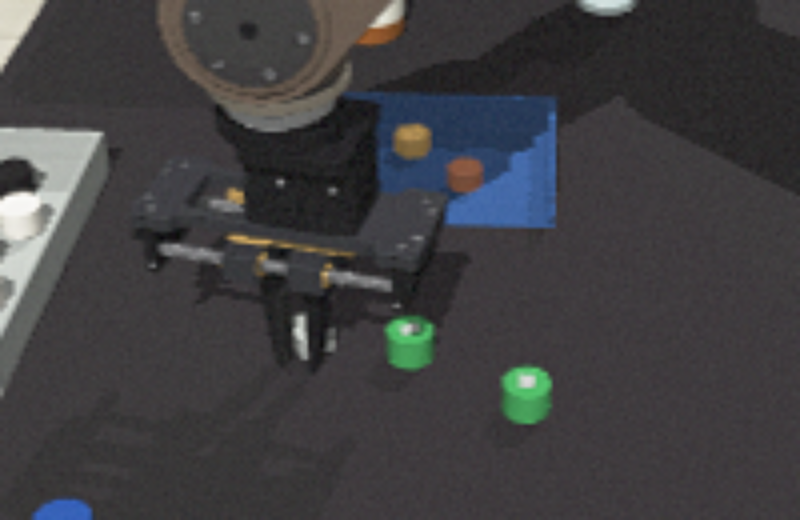

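The steel is nested in the fork at (305,335), clear of the mount at (410,343). I'll continue 181 mm into the bay.

```bash
python3 -m handwheel '[[212,-3,0,0,0],[212,-6,0,0,0],[212,-8,0,0,0],[212,-9,0,0,0],[212,-9,0,0,0],[212,-9,0,0,0],[212,-9,0,0,0],[212,-9,0,0,0],[212,-9,0,0,0],[212,-9,0,0,0]]';python3 -m handwheel '[[212,-9,0,0,0],[212,-9,0,0,0],[212,-9,0,0,0],[212,-9,0,0,0],[212,-9,0,0,0],[212,-9,0,0,0],[212,-9,0,0,0],[212,-9,0,0,0],[212,-8,0,0,0],[212,-7,0,0,0]]'; python3 -m handwheel '[[212,-5,0,0,0],[212,-4,0,0,0],[212,-3,0,0,0],[212,-2,0,0,0],[212,0,0,0,0],[212,5,0,0,0],[212,10,0,0,0],[212,15,0,-20,0],[212,20,0,-45,0],[212,40,0,-45,0]]'; python3 -m handwheel '[[212,45,0,-20,0],[212,45,0,0,0],[212,45,0,0,0],[212,30,0,0,0],[212,0,0,0,0],[212,0,0,0,0]]'; python3 -c "
from h import *
go(622,-95,23,79.6)
d=eyes.snapshot('top');cv2.imwrite('pics/t7.png',cv2.resize(d['image'][130:280,220:420],None,fx=4,fy=4));blobs(d['image'],d,.016,(220,395,140,270))
d=eyes.snapshot('side');blobs(d['image'],d,.016,(250,400,140,240))"
```

```text
time_s: 19.3
tool_pos: [0.6411, 0.004, 0.0234]
orientation: [[0.181, 0.984, -0.0], [0.984, -0.181, 0.0], [0.0, -0.0, -1.0]]
contact_force: [-0.2, -0.4, -0.4]
finger_gap: 0.169
gripper_force: 0.2
time_s: 20.3
tool_pos: [0.6254, -0.0815, 0.0234]
orientation: [[0.181, 0.983, 0.0], [0.983, -0.181, 0.0], [0.0, 0.0, -1.0]]
contact_force: [0.6, -0.5, -0.1]
finger_gap: 0.17
gripper_force: 0.2
time_s: 21.3
tool_pos: [0.6381, -0.012, 0.1272]
orientation: [[0.182, 0.983, -0.0], [0.983, -0.182, 0.0], [-0.0, -0.0, -1.0]]
contact_force: [0.6, -0.1, -0.0]
finger_gap: 0.172
gripper_force: 0.0
time_s: 21.9
tool_pos: [0.6675, 0.1507, 0.1456]
orientation: [[0.179, 0.984, -0.0], [0.984, -0.179, -0.0], [-0.0, -0.0, -1.0]]
contact_force: [-1.3, -0.2, 0.0]
finger_gap: 0.169
gripper_force: 0.0
t 21.9 p [667.5 150.7 145.6] a0 79.7 gap 0.1685431424605242 F [-1.3 -0.2  0. ] turn 0.1 shift [-249.9   -0.4  122.6]
brass [376. 194.] [ 611. -176.] size [21. 22.] box 
copper [360. 211.] [ 567. -131.] size [23. 22.] box 
steel [354. 190.] [ 621. -115.] size [27. 22.] box [[622.0, -98.0], [638.0, -120.0], [619.0, -133.0], [604.0, -111.0]]
green [284. 200.] [586.  68.] size [29. 29.] box 
blue [366. 203.] [ 588. -148.] size [145. 174.] box [[674.0, -77.0], [679.0, -222.0], [505.0, -222.0], [501.0, -80.0]]
copper [326. 174.] [ 567. -120.] size [21. 37.] box 
steel [308. 176.] [ 617. -105.] size [37. 37.] box [[634.0, -98.0], [626.0, -134.0], [599.0, -108.0], [609.0, -73.0]]
steel [286. 171.] [ 685. -124.] size [15. 54.] box [[711.0, -121.0], [712.0, -136.0], [659.0, -127.0], [658.0, -112.0]]
green [342. 228.] [510. 126.] size [27. 47.] box 
green [312. 215.] [586.  81.] size [28. 48.] box 
blue [319. 170.] [ 564. -158.] size [189. 180.] box [[695.0, -251.0], [507.0, -263.0], [500.0, -83.0], [667.0, -71.0]]
```

View pics/t7.png

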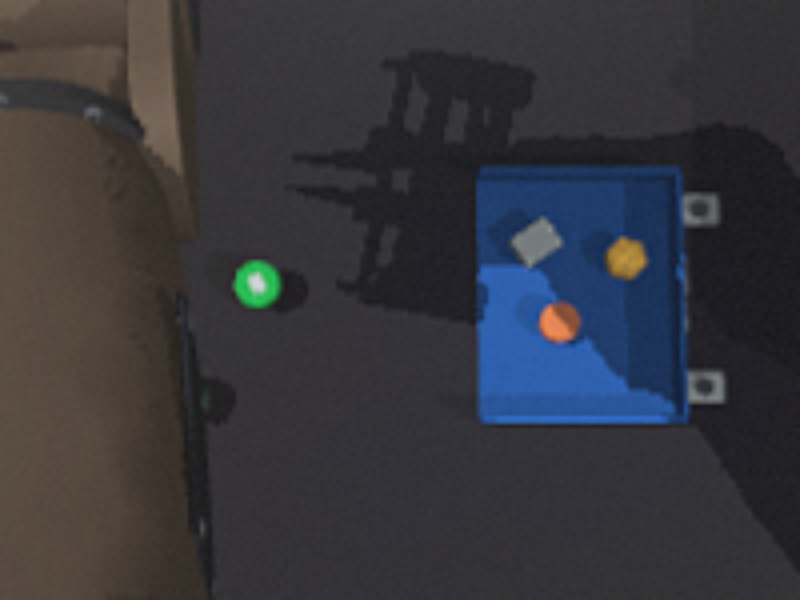

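All three pieces lie inside: steel (537,241), brass (627,257), copper (560,322). The rearmost corner is about 18 mm past the mouth, and both mounts are where they started. I'm handing in.

```bash
python3 -c "
from bench import workorder
print(workorder.sign_off())"
```

```text
the job is handed in; nothing more can be done
None
```

All three offcuts were pushed completely inside the blue bay (rearmost corner about 18 mm past the mouth) with the mounts unmoved, and the job was handed in at about 22 s.

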